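Lay the standing colour carton down and shut the stock drawer

ROBOT

A 6-joint arm with a two-finger parallel gripper is mounted at the origin on the work surface. World frame = base frame: x ahead of the robot, y to its left, z up, the work surface at z = 0. Lengths are in mm, angles in rad, forces in N, time in s.
With the tool pointing down it reaches from about 350 to 875 mm from the base axis. Payload 4.2 kg.
Tool frame: the origin (TCP) lies on the mounting face of the last link; the fingertips stand 173 mm ahead of it and the grasp point (between the pads) lies 155 mm ahead of it (tcp_to_grasp is the distance from the TCP to the grasp point, in mm); z points along the fingers, y is the direction in which the jaws open and shut (so a half turn about z gives the same grasp; the last joint's range is limited). The gripper opens to 85 mm and grips with 20 to 120 N. Pads are 22 mm wide; open, the fingers measure 114 mm over their backs; the gripper's body (76 mm by 85 mm) begins 54 mm behind the grasp point. The pads swing forward as they close: fully open they stand 13 mm farther back than shut.
Start: joints at [-0.887, 0.385, 0.008, 0, -1.194, -0.259], TCP at [257.599, -569.423, 404.712] pointing down, gripper open.
Joint ranges: [-3.14, 3.14], [-1.21, 2.06], [-1.07, 1.41], [-3.16, 2.05], [-2.99, -0.16], [-3.1, 3.1]. Speed limits (rad/s): [2.79, 2.79, 3.14, 3.14, 3.14, 3.14].

INTERFACE

Orientations are given as a unit quaternion [x, y, z, w].
In Python, from bench import * gives the robot as it stands. The module is installed in compiled form; this text tells all that it offers.
- The arm moves only by the tool apply_moves, never from a script. Its arguments are lists of equal length, an entry for each row: "fingers": the closure, from 0 (fully open) to 1 (shut); "dp": the shift along the world's x, y, z in cm, a list of three; "yaw": the turn about the world's z in degrees. A call has 1 to 10 rows; each row is the pose to reach, as a shift and turn from the pose measured when the call began; what a row does not reach only later rows make up. A row lasts 1/10 s, in which the tool goes at most 50 mm and 8.59 degrees, less where a joint would pass 70% of its speed; a pose out of reach is approached as far as the arm can. A call with a gripper value outside its range is refused whole. The fingers move at their own pace and stop on an object; the grip force is fixed at half the most. Time passes only in rows, so rows that repeat a pose let the fingers close. It gives the time, the measured TCP pose, the force and the opening at its end, in the units of the state.
- read_state(): the state, without advancing time (a new reading comes with each control period).
- get_image(name): name is "scene" or "side" or "wrist"; returns a dict with "color" (480x640x3 uint8, blue, green, red), "mtx" (3x3 intrinsics, pixels), "k1" (the pictures are not rectified: a ray, as slopes to the right and down, at radius r is drawn at 1 + k1 r^2 times it, then the intrinsics apply), "camera_from_world" (4x4, takes a point from world to camera coordinates); the wrist camera has in their place "tool_from_camera" (4x4, takes a point from camera to tool coordinates, whose origin is the TCP and whose axes are the flange's). Camera axes: x right, y down, z forward; pixel columns grow to the right and rows downward; lengths in mm; the calibration is good to about 2 mm. A picture is of the moment at which its call begins: read the wrist's pose just before it. There is no depth.
- job_done(): hands the job in, once; it reports no verdict.
The state is a dict: "clock": time; "joints": joint angles; "joint_vel": joint speeds; "joint_efforts": joint torques, N m; "position": TCP position; "ee_rot": TCP orientation; "contact_force": force on the tool from outside, world axes, zero at the start; "wrist_torque": the same for the moment, N m; "gripper_width": finger opening in mm.
Only numpy, scipy, OpenCV 4.12 (cv2) and the standard library are available. Lean on these libraries where they do the work, as an engineer would, in place of code of your own. Each camera call takes 0.05 s, during which the arm holds its last target. There are 200 camera calls.

TASK

In the open top drawer of the colour-stock unit one hair-colour carton has been left standing on end, so the drawer cannot shut. With the fingertips, push it near its top so that it tips over backwards, away from the drawer front, and lies flat on the drawer floor in its gap in the row, coloured foot end towards the drawer front like the other cartons; then push the drawer fully shut. Only push, with light pressure on the carton: nothing is pinched or lifted, the other cartons stay lying in the drawer, and the things on the worktop stay where they are.

Things in the scene. Friction and masses are not known exactly. Their poses are not given: they have to be found in the camera images.
- drawer (a joint): the top drawer's slide, in m: 0 = fully shut, grows as the drawer comes out towards the robot (at the start about 0.20 to 0.225 out; it can travel to 0.24). It moves stiffly, staying where it is left; about 2 to 4 N pushes it, with no spring or catch.
- drawer_front (a point): point on the outer face of the open drawer's white front, mid-width, 34 mm above its lower edge; x axis points into the unit (the way it shuts), z up. Front: 354 wide, 88 high, 14 mm thick, top edge 54 mm above this point, but only 32 mm above it along a finger cut-out in the middle 100 mm.
- unit: the white two-drawer unit, 360 wide, 300 deep, 190 mm high; fixed. Origin: on the worktop under the middle of the carcass's front face, against which the drawer front shuts; x axis points to its back, z up. A clip tray and swatch books up to 35 mm high lie on its top, 130 mm and more back from the front face.
- drawer_floor (a point): the front edge, mid-width, of the grey drawer's inner floor where it meets the back of the front panel (upper side of the floor, 105 mm above the worktop); moves with the drawer; x axis the way the drawer shuts, y across, z up. The inside runs 255 mm back from here in x and 151 mm to either side in y; the side and back walls stand 45 mm above the floor. As far as the drawer is pulled out it is open from above.
- carton: the carton to tip: a kraft cardboard hair-colour carton, 34 (its x) by 42 (its y) by 136 mm (its z), about 90 g, with a dark red band round its foot and a white label band higher up. It stands on end near the drawer front. Origin: centre of its foot end; z runs up to its top; its x axis points roughly the way the drawer shuts.
- carton_mid (a point): the centre of that carton, 68 mm above its foot end
- carton_foot (a point): the centre of that carton's foot end (the banded end); same point as its origin
- stock0_mid (a point): the centre of a like carton already lying in the drawer, a dark brown band at its foot end towards the drawer front; it lies lengthwise front to back, 136 by 42 by 34 mm high
- stock1_mid (a point): the centre of a like carton already lying in the drawer, an ochre band at its foot end towards the drawer front; it lies lengthwise front to back, 136 by 42 by 34 mm high
- stock2_mid (a point): the centre of a like carton already lying in the drawer, a purple band at its foot end towards the drawer front; it lies lengthwise front to back, 136 by 42 by 34 mm high
- spare_mid (a point): centre of a like carton with a black band, standing on end on the worktop to the left: leave alone (34 by 42 by 136 mm)
- developer: white developer bottle with black cap, 72 mm across, 190 mm high, standing on the worktop at the right; origin under its centre: leave alone
- tube: aluminium colour tube lying on the worktop at the right, 140 by 40 by 24 mm; origin on the worktop below its middle: leave alone
- brush: black tint brush lying on the worktop at the left, 245 mm long, 50 mm wide; origin on the worktop below its middle: leave alone
Things that resemble listed ones, but are neither listed nor needed, are in the scene too. Leave any blue or turquoise look-alike of the part that bears stock2_mid alone.

How it is judged:
By the outcome, as a careful person would: the job done as asked, in the order asked, and still so for the second after the job is handed in, with the robot touching nothing.
It also fails if it takes over 48 s, if anything falls off the work surface, if the arm or the gripper's body presses on something with over 40 N, if the wrist force passes 120 N, or if a joint passes its speed limit or range.

## Working session

There is one attempt and no reset: what is moved stays moved. The work goes in short steps, Python scripts to look and compute and a tool call to move; the robot and the scene stay as the last step left them, time stands still between calls to the robot, and variables do not carry over. Pictures are saved under pics/ and viewed, about 8 in all and at most 12, crops included, and the job is handed in when it is done.

Besides the shell and the picture viewer there is one more tool, called by a JSON object that holds its "name" and its "arguments", one argument or row to a line. apply_moves: Moves the arm, as the interface text tells. Its arguments: {"type":"object","properties":{"fingers":{"type":"array","items":{"type":"number"}},"dp":{"type":"array","items":{"type":"array","items":{"type":"number"}}},"yaw":{"type":"array","items":{"type":"number"}}},"required":["fingers","dp","yaw"]}

```bash
mkdir -p pics
cat > h.py <<'E'
from bench import *
import numpy as np, cv2
def snap(n,f):
    d=get_image(n); cv2.imwrite('pics/'+f,d['color']); np.savez('pics/'+f+'.npz',**{k:v for k,v in d.items() if k!='color'}); return d
def ray(d,u,v):
    m=np.array(d['mtx']);x=(u-m[0,2])/m[0,0];y=(v-m[1,2])/m[1,1];k=float(d['k1'])
    a,b=x,y
    for _ in range(20):
        s=1+k*(a*a+b*b);a,b=x/s,y/s
    T=np.linalg.inv(np.array(d['camera_from_world']));return T[:3,3],T[:3,:3]@np.array([a,b,1])
def onz(d,u,v,z):
    o,r=ray(d,u,v);return o+r*(z-o[2])/r[2]
def proj(d,P):
    P=np.atleast_2d(P);T=np.array(d['camera_from_world']);c=P@T[:3,:3].T+T[:3,3];a=c[:,:2]/c[:,2:]
    a=a*(1+float(d['k1'])*(a**2).sum(1,keepdims=True));m=np.array(d['mtx']);return a*[m[0,0],m[1,1]]+[m[0,2],m[1,2]]
def tri(d1,p1,d2,p2):
    o1,r1=ray(d1,*p1);o2,r2=ray(d2,*p2);A=np.stack([r1,-r2],1);t=np.linalg.lstsq(A,o2-o1,rcond=None)[0]
    a,b=o1+r1*t[0],o2+r2*t[1];return (a+b)/2,np.linalg.norm(a-b)
E
python3 - <<'E'
from h import *
for n in('scene','side'):
    d=snap(n,n+'0.png');T=np.linalg.inv(d['camera_from_world']);print(n,T[:3,3],T[:3,2])
s=read_state();print(s['clock'],s['position'],s['ee_rot'],s['gripper_width'])
E
```

```text
scene [2006.42940756  163.28043924 1322.15613707] [-0.7495321  -0.08942899 -0.65589944]
side [ 137.36835342  656.06877285 1114.9298833 ] [ 0.39429523 -0.49435157 -0.77469206]
0.1 [ 257.53768197 -569.2762947   403.7487072 ] [-2.10722871e-01  9.77545359e-01  9.39145265e-04 -2.45103974e-04] 85.88775745763323
```

View pics/scene0.png

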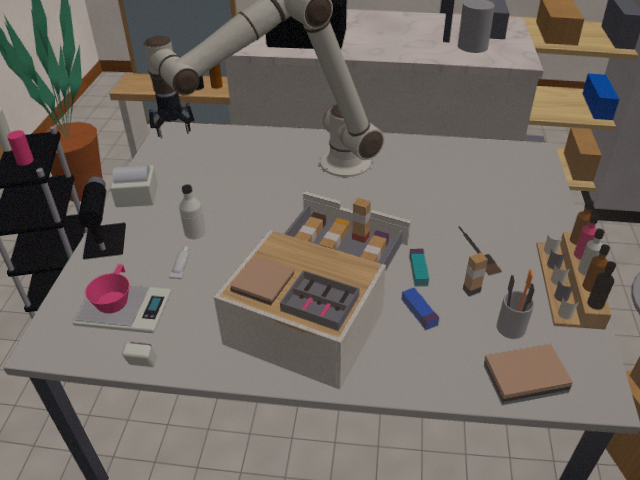

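View pics/side0.png

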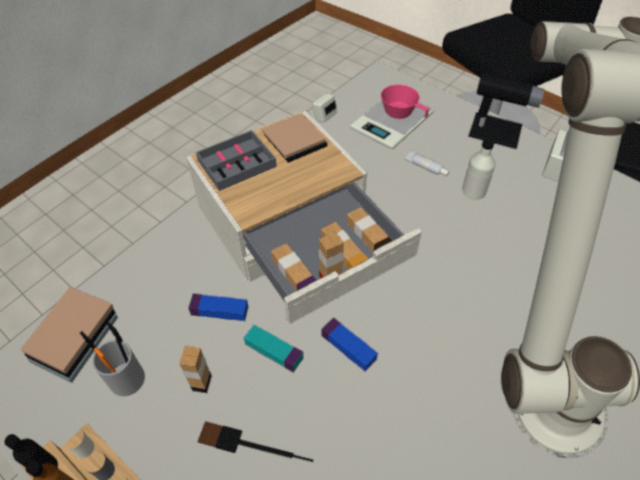

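The scene view shows the unit centred near (310,290) with its drawer open towards the robot. The standing carton is at (361,220) in the scene view and (332,250) in the side view. The other standing carton, at scene (475,272), has a black band and is the spare. The blue and turquoise boxes on the worktop are look-alikes. Next is an enlarged crop of both views.

Run:
```python
import cv2,numpy as np
a=cv2.imread('pics/scene0.png')[180:280,270:420];b=cv2.imread('pics/side0.png')[180:320,235:430]
a=cv2.resize(a,None,fx=4,fy=4,interpolation=cv2.INTER_CUBIC)[:, :]
b=cv2.resize(b,None,fx=4,fy=4,interpolation=cv2.INTER_CUBIC)
cv2.imwrite('pics/c1.png',a);cv2.imwrite('pics/c2.png',b)
```

```text
(no output)
```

View pics/c1.png

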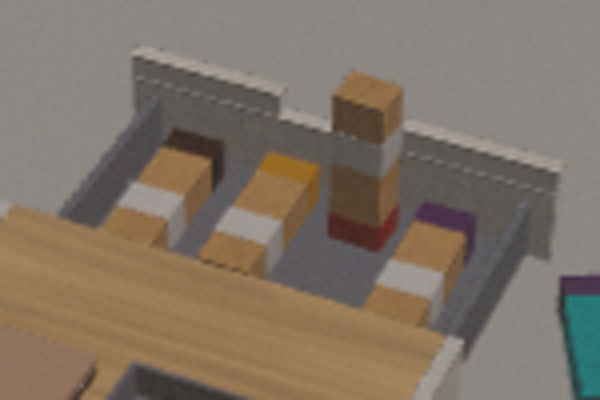

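View pics/c2.png

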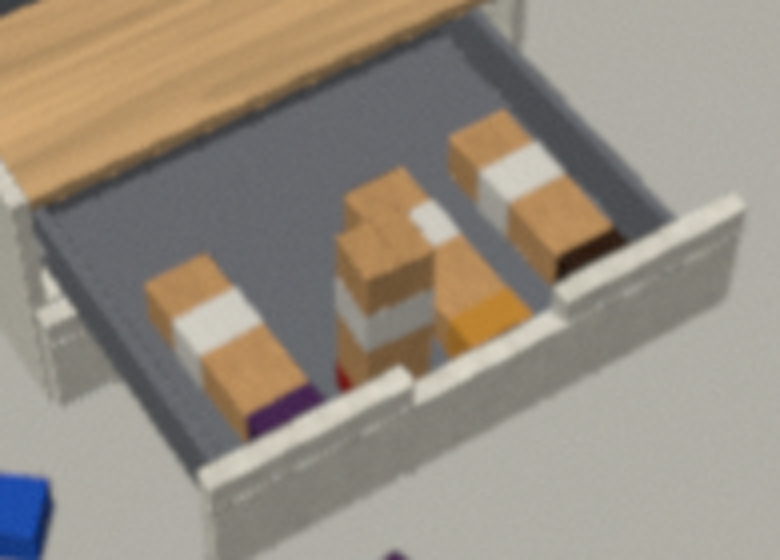

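```bash
cat > m.py <<'E'
from h import *
A=dict(np.load('pics/scene0.png.npz'));B=dict(np.load('pics/side0.png.npz'))
sc=lambda u,v:(u/4+270-.375,v/4+180-.375)
sd=lambda u,v:(u/4+235-.375,v/4+180-.375)
def t(n,a,b):
    p,e=tri(A,sc(*a),B,sd(*b));print(n,p.round(1),round(e,1));return p
r=t('front R outer top',(135,46),(745,203));l=t('front L outer top',(562,163),(208,490))
v=l-r;v[2]=0;print('yaw of x',np.degrees(np.arctan2(-v[0],v[1])),'width',np.linalg.norm(v),(l+r)/2)
q=[t('c ++',(392,108),(337,237)),t('c +-',(333,93),(383,205)),t('c --',(347,70),(433,245)),t('c -+',(404,86),(378,280))]
c=sum(q)/4;print('carton top',c)
for n,(a) in {'purple':(440,228),'x':(420,203),'purple2':(476,212),'och':(265,155),'och2':(320,168)}.items(): print(n,onz(A,*sc(*a),139).round(1))
for n,(a) in {'redfoot near':(374,249),'redfoot l':(329,236),'redr':(397,222)}.items(): print(n,onz(A,*sc(*a),105).round(1))
for n,a in {'purple top back':(208,255),'pbackL':(146,286),'pFrontL':(247,412),'pFrontR':(322,388),'ochFrontR':(533,312),'ochbackR':(405,168),'ochbackL':(347,198),'ochFrontL':(455,335)}.items(): print(n,onz(B,*sd(*a),139).round(1))
E
python3 m.py
```

```text
front R outer top [456.6 -89.9 186.2] 0.0
front L outer top [567.9 246.  185.6] 0.5
yaw of x -18.329758893463676 width 353.8513011978216 [512.27972876  78.00193057 185.89662889]
c ++ [591.  116.  245.7] 6.4
c +- [584.7  77.8 247.2] 5.9
c -- [549.1  83.4 243.9] 1.0
c -+ [558.3 122.8 241.9] 6.8
carton top [570.7733715  100.00048034 244.71056086]
purple [597.3 159.3 139. ]
x [569.5 142.8 139. ]
purple2 [575.7 185.5 139. ]
och [524.   20.1 139. ]
och2 [535.5  63.9 139. ]
redfoot near [587.1 110.3 105. ]
redfoot l [575.5  74.9 105. ]
redr [553.2 125.8 105. ]
purple top back [696.6 103.5 139. ]
pbackL [709.3 143.3 139. ]
pFrontL [606.3 173.4 139. ]
pFrontR [584.4 134.9 139. ]
ochFrontR [524.   18.2 139. ]
ochbackR [648.5 -21.7 139. ]
ochbackL [660.8  18.7 139. ]
ochFrontL [548.9  59.2 139. ]
```

The red-banded carton stands about 49 mm behind the drawer front's outer face, at y' ≈ +39. Its gap runs from y' ≈ -6 to +77, and the drawer yaw is about -18.3°. The tip direction therefore clears the neighbouring cartons. I'm moving to a point in front of it now.

{"name": "apply_moves", "arguments": {
  "fingers": [0.85,0.85,0.85,0.85,0.85,0.85,0.85,0.85,0.85,0.85],
  "dp": [
    [1.0,3.0,1],
    [2.3,7,3],
    [3.8,11,4],
    [5.3,15,4],
    [6.8,19,4],
    [8.3,23,4],
    [9.8,27,4],
    [11.3,31,4],
    [12.4,34,4],
    [12.8,35,4]
  ],
  "yaw": [-2,-6,-10,-14,-18,-23,-28,-33,-38,-42.6]
}}

```text
clock: 1.1
position: [385.9, -217.0, 443.6]
ee_rot: [0.159, 0.987, 0.001, 0.0]
contact_force: [0.2, -0.1, 0.2]
gripper_width: 12.9
```

{"name": "apply_moves", "arguments": {
  "fingers": [0.85,0.85,0.85,0.85,0.85,0.85,0.85,0.85,0.85,0.85],
  "dp": [
    [1.0,3.0,0],
    [2.0,7,0],
    [3.5,11,0],
    [5.0,15,0],
    [6.5,19,0],
    [8.0,23,0],
    [9.3,26.5,0],
    [10.5,29.5,0],
    [11,31,0],
    [11,31,0]
  ],
  "yaw": [0,0,0,0,0,0,0,0,0,0]
}}

```text
clock: 2.1
position: [496.3, 94.4, 442.9]
ee_rot: [0.158, 0.987, 0.001, -0.001]
contact_force: [-0.3, 0.1, -0.2]
gripper_width: 13.0
```

```bash
cat > st.py <<'E'
from h import *
from scipy.spatial.transform import Rotation as R
def st():
    s=read_state();p=np.array(s['position']);M=R.from_quat(s['ee_rot']).as_matrix()
    a=np.radians(-18.33);X=np.array([np.cos(a),np.sin(a)]);Y=np.array([-X[1],X[0]])
    tip=p+173*M[:,2];d=tip[:2]-[512.3,78]
    print('t',s['clock'],'tcp',p.round(1),"tip x'y'z",(d@X).round(1),(d@Y).round(1),tip[2].round(1),'jaw deg',np.degrees(np.arctan2(M[1,1],M[0,1])).round(1),'F',np.round(s['contact_force'],1),'w',round(s['gripper_width'],1));return s
if __name__=='__main__': st()
E
python3 st.py
```

```text
t 2.1 tcp [496.3  94.4 442.9] tip x'y'z -20.6 10.8 269.9 jaw deg 71.8 F [-0.3  0.1 -0.2] w 13.0
```

{"name": "apply_moves", "arguments": {
  "fingers": [0.85,0.85,0.85,0.85,0.85,0.85,0.85],
  "dp": [
    [1.0,0.8,-0.5],
    [2.0,1.6,-1.5],
    [2.6,2.1,-2.5],
    [2.6,2.1,-3.5],
    [2.6,2.1,-4.4],
    [2.6,2.1,-4.8],
    [2.6,2.1,-4.8]
  ],
  "yaw": [0,0,0,0,0,0,0]
}}

```text
clock: 2.8
position: [522.0, 115.1, 394.1]
ee_rot: [0.158, 0.987, 0.0, -0.001]
contact_force: [-0.1, 0.1, -0.6]
gripper_width: 12.8
```

Run:
```python
from st import *
st()
a=snap('scene','s1.png')['color'][170:290,265:425];b=snap('side','d1.png')['color'][160:320,260:430]
f=lambda i:cv2.resize(i,(400*i.shape[1]//i.shape[1],400*i.shape[0]//i.shape[1]),interpolation=cv2.INTER_CUBIC)
a,b=f(a),f(b);h=max(a.shape[0],b.shape[0]);o=np.zeros((h,800,3),np.uint8);o[:a.shape[0],:400]=a;o[:b.shape[0],400:]=b
cv2.imwrite('pics/p1.png',o)
```

```text
t 2.8 tcp [522.  115.1 394.1] tip x'y'z -2.9 38.3 221.1 jaw deg 71.8 F [-0.1  0.1 -0.6] w 12.8
```

View pics/p1.png

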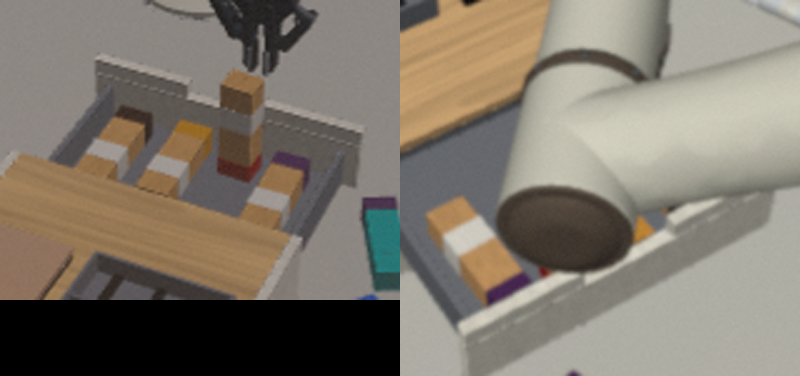

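The fingertips are right in front of the carton's top. I'm pushing slowly along the drawer axis.

{"name": "apply_moves", "arguments": {
  "fingers": [0.85,0.85,0.85,0.85,0.85,0.85,0.85,0.85,0.85,0.85],
  "dp": [
    [0.47,-0.16,0],
    [0.95,-0.31,0],
    [1.42,-0.47,0],
    [1.8,-0.6,0],
    [2.2,-0.73,0],
    [2.6,-0.86,0],
    [3.0,-1.0,0],
    [3.4,-1.13,0],
    [3.8,-1.26,0],
    [4.2,-1.4,0]
  ],
  "yaw": [0,0,0,0,0,0,0,0,0,0]
}}

```text
clock: 3.9
position: [564.6, 101.2, 395.2]
ee_rot: [0.158, 0.987, 0.001, -0.0]
contact_force: [-0.0, 0.9, 0.7]
gripper_width: 13.2
```

Run:
```python
from st import *
st()
cv2.imwrite('pics/p2.png',cv2.resize(snap('scene','s2.png')['color'][170:290,265:425],None,fx=4,fy=4,interpolation=cv2.INTER_CUBIC))
```

```text
t 3.9 tcp [564.6 101.2 395.2] tip x'y'z 42.2 38.8 222.2 jaw deg 71.8 F [-0.   0.9  0.7] w 13.2
```

View pics/p2.png

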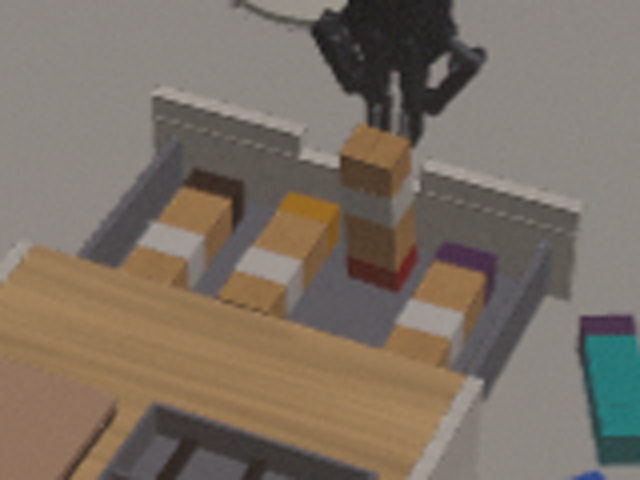

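The carton is now leaning back: its top has moved to (376,150) while its foot stays at (380,270). I'll keep pushing past the balance point.

{"name": "apply_moves", "arguments": {
  "fingers": [0.85,0.85,0.85,0.85,0.85,0.85,0.85,0.85,0.85,0.85],
  "dp": [
    [0.3,-0.1,0],
    [0.6,-0.2,0],
    [0.9,-0.3,0],
    [1.2,-0.4,0],
    [1.5,-0.5,0],
    [1.8,-0.6,0],
    [2.1,-0.7,0],
    [2.4,-0.8,0],
    [2.4,-0.8,0],
    [2.4,-0.8,0]
  ],
  "yaw": [0,0,0,0,0,0,0,0,0,0]
}}

```text
clock: 4.95
position: [589.1, 93.0, 395.1]
ee_rot: [0.158, 0.987, 0.001, -0.0]
contact_force: [0.0, 0.0, -0.1]
gripper_width: 12.7
```

Run:
```python
from st import *
st()
cv2.imwrite('pics/p3.png',cv2.resize(snap('scene','s3.png')['color'][170:290,265:425],None,fx=4,fy=4,interpolation=cv2.INTER_CUBIC))
```

```text
t 4.95 tcp [589.1  93.  395.1] tip x'y'z 68.1 38.7 222.1 jaw deg 71.8 F [ 0.   0.  -0.1] w 12.7
```

View pics/p3.png

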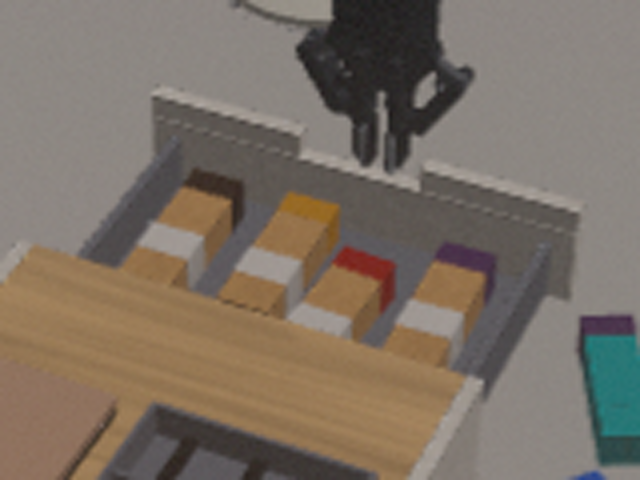

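The carton lies flat in its gap with its red foot end at (365,275), towards the drawer front, and its neighbours are undisturbed. Next I'll retreat and come down in front of the drawer front.

{"name": "apply_moves", "arguments": {
  "fingers": [1,1,1,1,1,1,1,1,1,1],
  "dp": [
    [-2,0.3,0.5],
    [-5,0.3,0.5],
    [-8,0,0.5],
    [-10.5,-0.3,0.5],
    [-11.5,-0.3,0],
    [-11.5,-0.3,-2],
    [-11.5,-0.3,-4],
    [-11.5,-0.3,-6],
    [-11.5,-0.3,-7.5],
    [-11.5,-0.3,-7.7]
  ],
  "yaw": [0,0,0,0,0,0,0,0,0,0]
}}

```text
clock: 6.0
position: [473.8, 90.0, 316.2]
ee_rot: [0.158, 0.987, -0.0, -0.002]
contact_force: [-0.4, 0.2, 0.1]
gripper_width: 0.1
```

```bash
python3 st.py
```

```text
t 6.0 tcp [473.8  90.  316.2] tip x'y'z -40.9 -0.9 143.2 jaw deg 71.8 F [-0.4  0.2  0.1] w 0.1
```

{"name": "apply_moves", "arguments": {
  "fingers": [1,1,1,1,1,1,1,1,1,1],
  "dp": [
    [0.95,-0.31,0],
    [1.9,-0.63,0],
    [2.6,-0.86,0],
    [3.3,-1.1,0],
    [4.3,-1.42,0],
    [5.5,-1.82,0],
    [6.8,-2.25,0],
    [8.2,-2.72,0],
    [9.6,-3.18,0],
    [11,-3.64,0]
  ],
  "yaw": [0,0,0,0,0,0,0,0,0,0]
}}

```text
clock: 7.0
position: [584.9, 52.9, 316.1]
ee_rot: [0.158, 0.987, -0.0, -0.002]
contact_force: [-2.4, 1.2, 1.7]
gripper_width: 0.6
```

```bash
python3 st.py
```

```text
t 7.0 tcp [584.9  52.9 316.1] tip x'y'z 76.2 -1.3 143.1 jaw deg 71.8 F [-2.4  1.2  1.7] w 0.6
```

{"name": "apply_moves", "arguments": {
  "fingers": [1,1,1,1,1,1,1,1,1],
  "dp": [
    [1.2,-0.4,0],
    [2.5,-0.83,0],
    [3.8,-1.26,0],
    [5.1,-1.69,0],
    [6.4,-2.12,0],
    [7.5,-2.48,0],
    [8.4,-2.78,0],
    [9.1,-3.01,0],
    [9.6,-3.18,0]
  ],
  "yaw": [0,0,0,0,0,0,0,0,0]
}}

```text
clock: 7.9
position: [681.4, 20.6, 315.6]
ee_rot: [0.158, 0.987, -0.001, -0.002]
contact_force: [-2.1, 0.2, 0.7]
gripper_width: 0.2
```

```bash
python3 st.py
```

```text
t 7.9 tcp [681.4  20.6 315.6] tip x'y'z 177.8 -1.6 142.6 jaw deg 71.8 F [-2.1  0.2  0.7] w 0.2
```

{"name": "apply_moves", "arguments": {
  "fingers": [1,1,1,1,1],
  "dp": [
    [0.3,-0.1,0],
    [0.6,-0.2,0],
    [0.9,-0.3,0],
    [1.2,-0.4,0],
    [1.4,-0.46,0]
  ],
  "yaw": [0,0,0,0,0]
}}

```text
clock: 8.4
position: [695.5, 16.0, 315.5]
ee_rot: [0.158, 0.987, -0.001, -0.003]
contact_force: [-2.0, -0.2, 0.6]
gripper_width: 0.0
```

```bash
python3 st.py
```

```text
t 8.4 tcp [695.5  16.  315.5] tip x'y'z 192.6 -1.7 142.5 jaw deg 71.8 F [-2.  -0.2  0.6] w 0.0
```

{"name": "apply_moves", "arguments": {
  "fingers": [1,1,1,1,1],
  "dp": [
    [0.2,-0.07,0],
    [0.4,-0.13,0],
    [0.6,-0.2,0],
    [0.8,-0.27,0],
    [1.0,-0.33,0]
  ],
  "yaw": [0,0,0,0,0]
}}

```text
clock: 8.9
position: [701.1, 14.6, 315.6]
ee_rot: [0.158, 0.987, -0.001, -0.012]
contact_force: [-25.8, 11.0, 14.4]
gripper_width: 0.0
```

```bash
python3 st.py
```

```text
t 8.9 tcp [701.1  14.6 315.6] tip x'y'z 195.3 -1.8 142.6 jaw deg 71.8 F [-25.8  11.   14.4] w 0.0
```

The force has risen sharply at about 206 mm of travel, so the drawer is at its stop. I'm backing off, rising clear and checking.

{"name": "apply_moves", "arguments": {
  "fingers": [1,1,1,1,1,1,1,1,1,1],
  "dp": [
    [-0.5,0.17,0],
    [-1.5,0.5,0],
    [-3.5,1.16,0],
    [-6,2,0],
    [-9,3,0],
    [-12,4,1],
    [-15,4,4],
    [-19,1,8],
    [-22,-3,10],
    [-24,-5,11]
  ],
  "yaw": [0,0,0,0,0,0,0,0,0,0]
}}

```text
clock: 9.9
position: [460.0, -36.1, 427.5]
ee_rot: [0.157, 0.987, -0.001, -0.009]
contact_force: [0.7, -0.8, -0.6]
gripper_width: 0.1
```

Run:
```python
from st import *
st()
a=snap('scene','s4.png')['color'];b=snap('side','d4.png')['color']
a=cv2.resize(a[110:400,60:560],(500,290));b=cv2.resize(b[100:340,130:430],(500,400))
cv2.imwrite('pics/p4.png',cv2.resize(snap('scene','s4.png')['color'],(500,375)))
o=np.zeros((600,800,3),np.uint8);o[:290,:500]=a;b=cv2.resize(b,(387,310));o[290:,:387]=b
w=get_image('wrist')['color'];o[300:600,400:800]=cv2.resize(w,(400,300));cv2.imwrite('pics/p4.png',o)
```

```text
t 9.9 tcp [460.  -36.1 427.5] tip x'y'z -16.9 -125.6 254.5 jaw deg 71.9 F [ 0.7 -0.8 -0.6] w 0.1
```

View pics/p4.png

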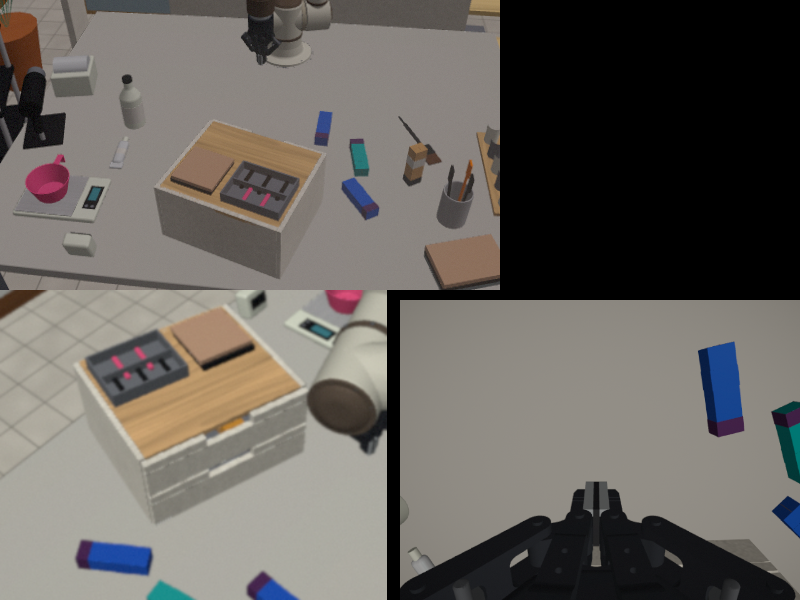

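The unit looks shut, with nothing moved on the worktop. One enlarged crop will confirm there is no gap.

Run:
```python
from st import *
b=cv2.imread('pics/d4.png');cv2.imwrite('pics/p5.png',cv2.resize(b[150:275,185:385],(800,500),interpolation=cv2.INTER_CUBIC))
d=dict(np.load('pics/d4.png.npz'))
X=np.array([np.cos(np.radians(-18.33)),np.sin(np.radians(-18.33)),0]);Y=np.array([-X[1],X[0],0])
o=np.array([512.3,78,186])
for q in(200,206,212):print(q,[((proj(d,o+X*q+Y*s)[0]-[185,150])*4).round(0) for s in(-177,177)])
```

```text
200 [array([738., 114.]), array([227., 354.])]
206 [array([732., 108.]), array([222., 347.])]
212 [array([727., 102.]), array([217., 340.])]
```

View pics/p5.png

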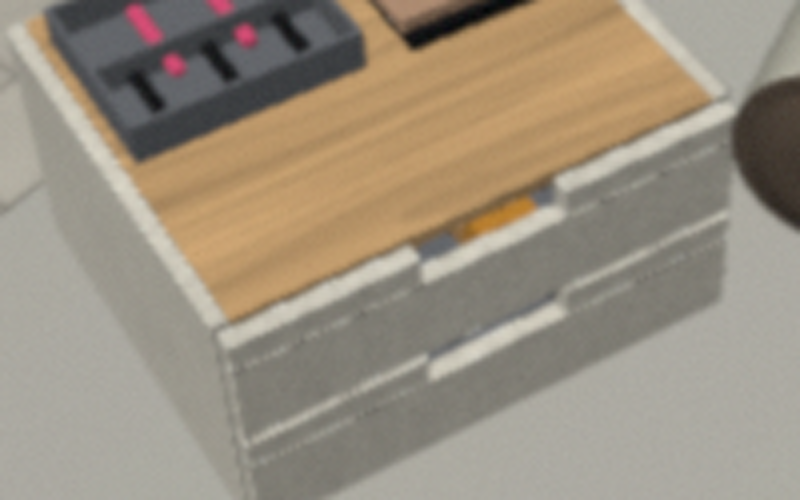

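The top front sits flush against the carcass, level with the lower drawer's front, with no visible gap. The ochre carton shows lying flat through the cut-out. I'm handing in.

```bash
python3 -c "
from bench import *
print(job_done())"
```

```text
the job is handed in; nothing more can be done
None
```

I tipped the red-banded carton over backwards with the fingertips and pushed the drawer fully shut. I handed the job in at about 10 s of the 48 s allowed.

- **Carton:** I pushed it near its top, about 115 mm above the drawer floor, with 1 N or less measured on the tool. The picture afterwards showed it flat in its gap between the ochre and purple cartons, red foot end towards the drawer front. The other cartons had not moved.
- **Drawer:** I pushed the middle of its front at about 2–3 N over roughly 206 mm, until it hit the stop. The wrist force peaked at about 32 N there, below the 120 N limit.
- **Last checks:** In the final side view the drawer front sits against the carcass with no visible gap, level with the lower drawer's front. The things on the worktop look where they were, and the arm was clear of everything.
- **Not checked:** With the drawer shut I could see only the ochre carton through the cut-out. That the tipped carton is still flat rests on the picture taken before closing.

No check failed or disagreed.

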